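Stack a loaded board tray onto the tray on the sliding stand

TASK

Lift the loose board tray (it has a carrying fin in the middle) and stack it squarely on the tray in the stacking stand, long sides together, feeling for the sockets until all four pins have dropped fully home and the tray sits level; then let go. The stand's slide may be stopped anywhere along its short travel, so do not force the pins. Keep both boards in the tray, and leave the wire spool and the roll of tape where they are.

Things in the scene. Friction and masses are not known exactly. Their poses are not given: they have to be found in the camera images.
- tray: Loose grey tray 180 (own x) x 110 (y) mm, 0.2 to 0.4 kg, two boards loose in it. Origin: its centre, level with the pin tips (z 0 on the bench); z up. Four round pins, 9 mm diameter, 10 mm long, tips chamfered 2 mm, stick down from its underside at x +-50, y +-46 mm. Side rails 18 mm wide up to z 34, floor top z 14, end walls z 26 mm. Half a turn makes no difference.
- tray_fin (a point): Grip point on the tray's carrying fin, 60 mm straight above the tray's origin, same axes. The fin is plain aluminium, upright in the middle of the tray, 14 mm thick (x), 56 mm long (y), its top at 79 mm above the tray's origin. Grip it across x. In the grip the tray slowly sags or tilts a little (about 0.2 mm a second); pressing it down on the rails with about 10 N squares it again.
- stand: Fixed aluminium stacking stand, plate 214 (own x) x 126 (y) x 10 mm. Origin: centre of its underside; z up. On it a lower tray like the loose one, without fin, long side along x, sits on a stiff slide along x: up to 16 mm either side of the middle, not reported; about 14 N shifts it. Across y it is exactly in the middle.
- stand_rails (a point): Point fixed on the stand, 42 mm above its origin, same axes: level with the lower tray's rail tops. Four square sockets, 11 x 11 mm, 14 mm deep, sharp-edged, lie at y +-46 and x +-50 mm plus the slide's offset; rails are flat elsewhere. The loose tray's origin is at this height while its pins rest on the rails, 10 mm lower when fully home.
- board_long: Green circuit board 28 x 62 x 5 mm lying loose on the floor of the loose tray, on one side of the fin; origin at its centre, 3 mm below the board plate's underside.
- board_short: Green circuit board 30 x 48 x 5 mm lying loose on the floor of the loose tray, on the other side of the fin; origin at its centre, 3 mm below the board plate's underside.
- spool: Bystander: small green-flanged spool of wire, 40 mm diameter, 30 mm high, standing on the bench; origin at the centre of its underside.
- tape_roll: Bystander: roll of black tape, 59 x 57 x 19 mm, lying flat on the bench; origin at the centre of its underside.

How it is judged:
On the way:
1. the tray is lifted clear of the bench (height (world z) of tray above 0.055 m), for 0.1 s.
At the end, for the whole second after the job is handed in: The tray sits fully home on the lower tray: its origin 28 to 35 mm above the stand's, within 4 mm of the middle across the slide and 18.5 mm along it, long sides parallel within 0.05 rad, tilt under 0.03 rad, at rest; both boards lie in the tray (x of tray in the frame of stand between -0.0185 and 0.0185 m and y of tray in the frame of stand between -0.004 and 0.004 m and z of tray in the frame of stand between 0.028 and 0.035 m and angle between tray's own z axis and vertical below 0.03 rad and angle between the x axis of tray and the x axis of stand, either way round below 0.05 rad and linear speed of tray below 0.01 m/s and x of board_long in the frame of tray between -0.09 and 0.09 m and y of board_long in the frame of tray between -0.04 and 0.04 m and z of board_long in the frame of tray between 0.008 and 0.03 m and x of board_short in the frame of tray between -0.09 and 0.09 m and y of board_short in the frame of tray between -0.04 and 0.04 m and z of board_short in the frame of tray between 0.008 and 0.03 m); the robot touches nothing.
It fails at once if the spool or the tape roll is moved more than 3 cm (distance of any of spool, tape_roll from where it was at the start of the episode above 0.03 m).
It fails at once if the tray is forced or dropped onto the stand (more than 60 N) (contact force between tray and stand above 60 N).
It also fails if it takes over 61 s, if anything falls off the work surface, if the arm or the gripper's body presses on something with over 40 N, if the wrist force passes 120 N, or if a joint passes its speed limit or range.

ROBOT

A 6-joint arm with a two-finger parallel gripper is mounted at the origin on a cart in front of the work surface, level with it; the furniture and walls round the work are solid. World frame = base frame: x ahead of the robot, y to its left, z up, the work surface at z = 0. Lengths are in m, angles in rad, forces in N, time in s.
With the tool pointing down it reaches from about 0.35 to 0.875 m from the base axis. Payload 15.5 kg.
Tool frame: the origin (TCP) lies midway between the tips of the shut fingers; the grasp point (between the pads) lies 19 mm behind it; z points along the fingers, y is the line along which they close (so a half turn about z gives the same grasp; the last joint's range is limited). The gripper opens to 85 mm and grips with 20 to 120 N. Pads are 22 mm wide; open, the fingers measure 114 mm over their backs; the gripper's body (76 mm by 85 mm) begins 54 mm behind the grasp point. The pads swing forward as they close: fully open they stand 13 mm farther back than shut.
Start: joints at [1.042, 0.494, 1.345, -0, 1.302, -0.096], TCP at [0.262, 0.567, 0.231] pointing down, gripper open.
Joint ranges: [-2.91, 2.91], [-0.82, 2.16], [0.22, 2.67], [-1.22, 4.37], [0.12, 2.79], [-3.08, 3.08]. Speed limits (rad/s): [1.89, 1.89, 2.57, 3.01, 3.01, 3.01].

INTERFACE

Orientations are given as a unit quaternion [x, y, z, w].
In Python, from cell import env gives the robot as it stands.
- The arm moves only by the tool jog_arm, called after ">>>" by a JSON object that holds its "name" and its "arguments". Schema: {"type":"object","properties":{"plan":{"type":"object","properties":{"motion":{"type":"array","items":{"type":"array","items":{"type":"number"},"minItems":6,"maxItems":6},"minItems":1,"maxItems":12}},"additionalProperties":false,"required":["motion"]},"finger_gap":{"type":"number"},"only":{"type":"string"},"quiet":{"type":"boolean"},"lines":{"type":"string"}},"required":["plan"],"additionalProperties":false}. plan is an object whose key "motion" holds a list of rows, 1 to 12 of them, each of 6 numbers: dx, dy, dz in m, then a rotation vector rx, ry, rz in rad; each row shifts and turns the commanded pose from where the row before left it, along the tool's axes as they then stand; what a row does not reach is not made up. A row lasts 1/10 s, in which the tool goes at most 0.05 m and 0.15 rad, less where a joint would pass 70% of its speed; a pose out of reach is approached as far as the arm can. finger_gap is the finger opening in m, set as the call begins (left out keeps the last). The fingers move at their own pace and stop on an object; the grip force is fixed at half the most. Time passes only in rows, so rows that do not move let the fingers close. The tool returns the time, the measured TCP pose, the force, the opening and the grip force at its end. only (a regular expression) keeps the lines of the reply that match it, lines (a string "A,B") keeps lines A to B, and quiet returns only ok. Input that does not fit is refused with a message, and nothing moves.
- env.get_state(): the state, without advancing time (a new reading comes with each control period).
- env.capture(name): name is "scene" or "side" or "wrist"; returns a dict with "frame" (480x640x3 uint8, red, green, blue), "mtx" (3x3 intrinsics, pixels), "world_to_cam" (4x4, takes a point from world to camera coordinates). Camera axes: x right, y down, z forward; pixel columns grow to the right and rows downward; lengths in m; the calibration is good to about 2 mm. A picture is of the moment at which its call begins. There is no depth.
- env.finish_job(): hands the job in; it is judged then, once.
The state is a dict: "t": time; "joint_positions": joint angles; "qd": joint speeds; "joint_torque": joint torques, N m; "tool_pos": TCP position; "tcp_rot": TCP orientation; "wrist_force": force on the tool from outside, world axes, zero at the start; "torque": the same for the moment, N m; "grip_width": finger opening in m; "grip_force": force on a finger pad.
Only numpy, scipy, OpenCV 4.12 (cv2) and the standard library are available. Lean on these libraries where they do the work, as an engineer would, in place of code of your own. Each camera call takes 0.05 s, during which the arm holds its last target. There are 200 camera calls.

## Working session

There is one attempt and no reset: what is moved stays moved. The work goes in short steps, Python scripts to look and compute and a tool call to move; the robot and the scene stay as the last step left them, time stands still between calls to the robot, and variables do not carry over. Pictures are saved under pics/ and viewed, at most 10 in all, crops included, and the job is handed in when it is done.

```bash
ls; mkdir -p pics
```

Run:
```python
from cell import env
import cv2,numpy as np
for n in ("scene","side"):
    c=env.capture(n); cv2.imwrite(f"pics/{n}0.png",c["frame"][:,:,::-1]); np.savez(f"{n}0.npz",**c)
    print(n,np.round(c["mtx"],1).tolist(),np.round(c["world_to_cam"],3).tolist())
s=env.get_state();print(s["t"],s["tool_pos"],s["tcp_rot"],s["wrist_force"])
```

```text
cell.py
pics
scene [[577.1, 0.0, 316.6], [0.0, 577.1, 243.0], [0.0, 0.0, 1.0]] [[0.829, -0.559, 0.004, -0.513], [-0.249, -0.375, -0.893, 0.137], [0.501, 0.739, -0.45, 1.053], [0.0, 0.0, 0.0, 1.0]]
side [[454.4, 0.0, 323.5], [0.0, 454.4, 238.7], [0.0, 0.0, 1.0]] [[-0.999, 0.033, 0.002, 0.523], [0.021, 0.69, -0.724, 0.148], [-0.025, -0.723, -0.69, 1.06], [0.0, 0.0, 0.0, 1.0]]
0.1 [0.26197388 0.56711237 0.23076236] [ 2.14714471e-01  9.76676714e-01 -5.13717033e-04 -1.66955598e-04] [-0.10342882 -0.42283786 -0.03935606]
```

View pics/scene0.png

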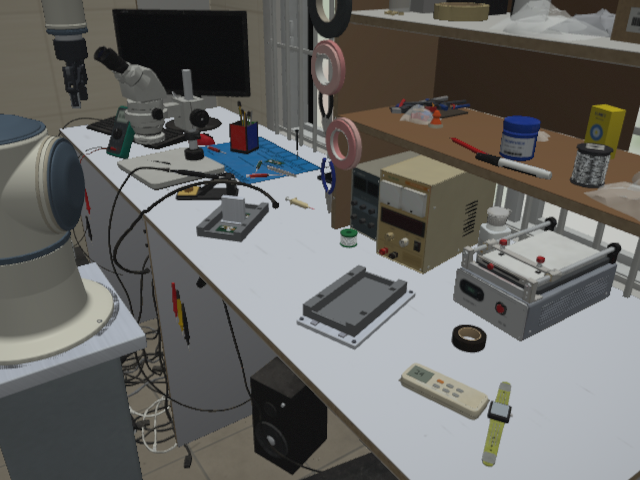

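View pics/side0.png

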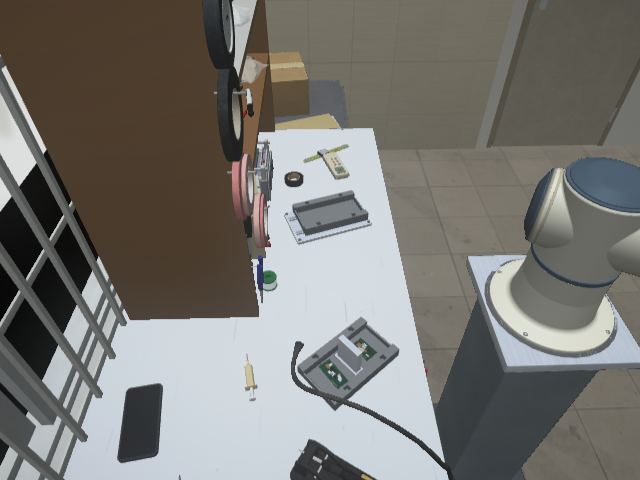

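The scene view shows the loose tray with its fin at about (233,208) and the stand at (357,303). The spool is at (348,237) and the tape at (469,338). The side view shows the tray at (348,362), fin top at about (350,340), stand at (328,216), and a cable passing the tray's near end at (345,398).

Create h.py:
```python
import numpy as np,cv2
from scipy.spatial.transform import Rotation as R
def ray(c,uv):
    T=c["world_to_cam"];d=np.linalg.inv(c["mtx"])@np.r_[uv,1.];o=-T[:3,:3].T@T[:3,3];d=T[:3,:3].T@d
    return o,d/np.linalg.norm(d)
def plane(c,uv,z):
    o,d=ray(c,uv);return o+d*(z-o[2])/d[2]
def tri(*obs):
    A=np.zeros((3,3));b=np.zeros(3)
    for c,uv in obs:
        o,d=ray(c,uv);P=np.eye(3)-np.outer(d,d);A+=P;b+=P@o
    x=np.linalg.solve(A,b);return x,[np.linalg.norm((np.eye(3)-np.outer(ray(c,u)[1],ray(c,u)[1]))@(x-ray(c,u)[0])) for c,u in obs]
def load(n): return dict(np.load(n+".npz"))
```

Run:
```python
from h import *
from cell import env
sc,sd=load("scene0"),load("side0")
print("fin",tri((sc,(233,200)),(sd,(348,341))))
print("stand",tri((sc,(357,300)),(sd,(328,214))),plane(sd,(328,214),.03))
for n,u in dict(spool=(269,281),tape=(293,179)).items(): print(n,plane(sd,u,.015))
print("tray corners",[plane(sd,u,.026).round(3).tolist() for u in ((300,370),(335,405),(398,351),(362,320))])
c=env.capture("wrist");cv2.imwrite("pics/w0.png",c["frame"][:,:,::-1]);np.savez("w0.npz",**c)
T=c["world_to_cam"];print(-T[:3,:3].T@T[:3,3],T[2,:3],c["mtx"][0])
print(R.from_quat(env.get_state()["tcp_rot"]).as_matrix().round(3))
```

```text
fin (array([0.47791902, 0.14170439, 0.074895  ]), [np.float64(0.0017288370661252671), np.float64(0.001728837066125322)])
stand (array([ 0.50158686, -0.30521844,  0.02325608]), [np.float64(0.001149863088655659), np.float64(0.0011498630886557096)]) [ 0.50101222 -0.2963975   0.03      ]
spool [ 0.65086152 -0.07250996  0.015     ]
tape [ 0.60003867 -0.48057218  0.015     ]
tray corners [[0.575, 0.173, 0.026], [0.51, 0.248, 0.026], [0.374, 0.136, 0.026], [0.441, 0.056, 0.026]]
[0.18912112 0.60101983 0.37310304] [ 0.28105379 -0.13134084 -0.95066206] [409.38424109   0.         324.6366457 ]
[[-0.908  0.419 -0.   ]
 [ 0.419  0.908 -0.001]
 [ 0.    -0.001 -1.   ]]
```

View pics/w0.png

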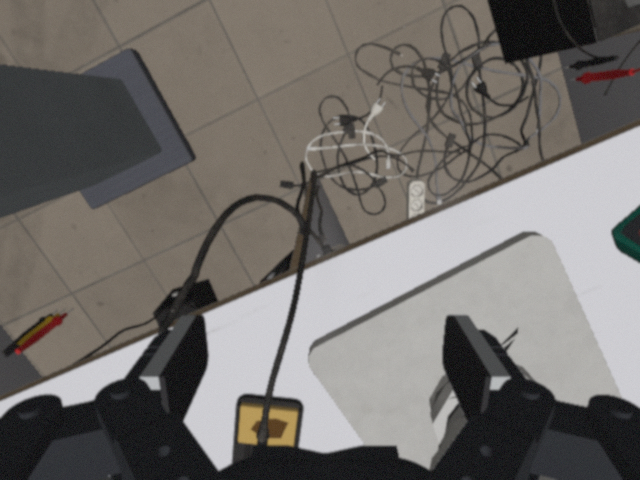

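The wrist camera sits at tool +x looking back past the fingers, and it shows only floor, a pad and cables here. The tray centre is about (0.475,0.15) with its long axis near 40°, so I'll move above it with tool y at 40°.

>>> {"name": "jog_arm", "arguments": {"plan": {"motion": [[-0.037, -0.029, 0, 0, 0, 0], [-0.037, -0.029, 0, 0, 0, 0], [-0.037, -0.029, 0, 0, 0, 0], [-0.037, -0.029, 0, 0, 0, 0], [-0.037, -0.029, 0, 0, 0, 0], [-0.037, -0.029, 0, 0, 0, 0], [-0.037, -0.029, 0, 0, 0, 0], [-0.037, -0.029, 0, 0, 0, 0], [-0.037, -0.029, 0, 0, 0, 0], [-0.037, -0.029, 0, 0, 0, 0.146], [0, 0, 0, 0, 0, 0.146], [0, 0, 0, 0, 0, 0.146]]}, "finger_gap": 0.085}}

```text
t: 1.35
tool_pos: [0.4769, 0.1474, 0.2311]
tcp_rot: [0.426, 0.905, -0.0, -0.0]
wrist_force: [-0.2, -0.3, -0.4]
grip_width: 0.0851
grip_force: 0.0
```

>>> {"name": "jog_arm", "arguments": {"plan": {"motion": [[0, 0, 0, 0, 0, 0], [0, 0, 0, 0, 0, 0]]}}}

```text
t: 1.55
tool_pos: [0.4762, 0.149, 0.2312]
tcp_rot: [0.42, 0.908, -0.0, -0.0]
wrist_force: [0.5, -0.4, -0.3]
grip_width: 0.0851
grip_force: 0.0
```

Run:
```python
from h import *
from cell import env
c=env.capture("wrist");cv2.imwrite("pics/w1.png",c["frame"][:,:,::-1]);np.savez("w1.npz",**c)
print(R.from_quat(env.get_state()["tcp_rot"]).as_matrix().round(3))
```

```text
[[-0.648  0.762 -0.   ]
 [ 0.762  0.648 -0.   ]
 [ 0.    -0.    -1.   ]]
```

View pics/w1.png

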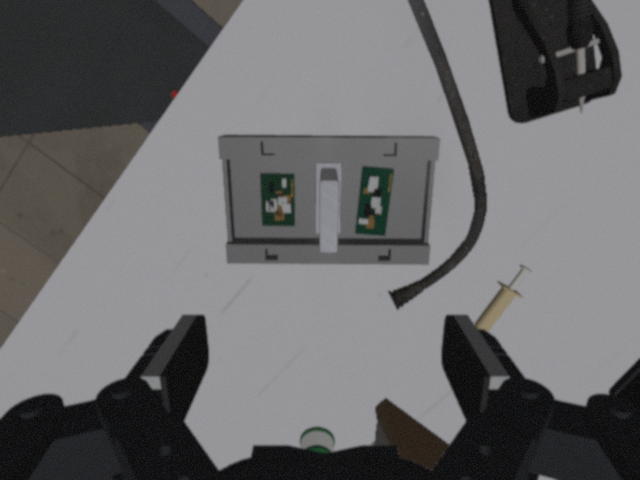

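Wrist view: the tray is aligned with the image, corners about (219,136), (438,136), (429,264) and (227,264), with the fin top face around columns 320–338, rows 180–252. Both boards lie beside the fin. The cable only passes near the right end, clear of the fin.

Run:
```python
from h import *
c=load("w1");sd=load("side0");sc=load("scene0")
f=c["frame"];h=cv2.cvtColor(f,cv2.COLOR_RGB2HSV)
print(f[200:201,314:344].mean(2).astype(int).tolist(), f[160:260:4,329].mean(1).astype(int).tolist(),f[230,312:346].mean(1).astype(int).tolist())
print("bright side",)
s=sd["frame"].mean(2);print(s[330:360:2,335:366].astype(int))
def ce(im,x0,x1,y0,y1,th):
    g=im.mean(2)[y0:y1,x0:x1];m=(g>th).astype(np.uint8)
    n,l,st,cen=cv2.connectedComponentsWithStats(m);i=1+np.argmax(st[1:,4]);p=np.argwhere(l==i)[:,::-1].astype(np.float32)
    r=cv2.minAreaRect(p);return cv2.boxPoints(r)+[x0,y0]
# rail outer corners: straight lines at tray outline, wrist
g=f.mean(2)
m=((g<150)).astype(np.uint8)[120:285,205:455];k=np.ones((3,3),np.uint8)
m=cv2.morphologyEx(m,cv2.MORPH_CLOSE,np.ones((25,25)))
m=cv2.morphologyEx(m,cv2.MORPH_OPEN,np.ones((25,25)))
cs,_=cv2.findContours(m,cv2.RETR_EXTERNAL,cv2.CHAIN_APPROX_NONE);q=max(cs,key=cv2.contourArea)
ap=cv2.approxPolyDP(q,6,True)[:,0]+[205,120];print(ap.tolist())
for z in (.034,): 
    P=np.array([plane(c,u,z) for u in ap]);print(P.round(4).tolist(),P.mean(0))
```

```text
[[96, 103, 122, 133, 130, 124, 127, 132, 135, 137, 137, 136, 136, 138, 141, 139, 141, 139, 141, 140, 144, 142, 142, 134, 124, 122, 115, 105, 101, 102]] [106, 136, 98, 77, 80, 108, 140, 138, 137, 140, 139, 137, 136, 139, 142, 142, 137, 141, 144, 142, 140, 143, 142, 120, 99] [100, 100, 100, 111, 128, 137, 133, 127, 134, 135, 141, 143, 143, 143, 141, 144, 143, 142, 141, 140, 140, 142, 139, 142, 136, 130, 134, 130, 118, 103, 100, 99, 95, 100]
bright side
[[218 218 218 218 218 218 218 188 159 136 130 130 126 121  95 106  96  76
  106 125 108  82  74  74  73  74  83 105 123 129 129]
 [218 218 219 218 218 187 143 129 130 130 129 130 129 130 130 129 129 118
  100  81  74  73  73  74  93 122 129 129 129 129 129]
 [218 218 188 151 130 130 130 160 147 130 129 130 129 129 129 108  81  73
   74  74  73  83 118 122 129 129 129 129 129 128 129]
 [173 143 130 130 150 198 207 208 208 201 150 129 119  92  81  74  73  73
   73  93 122 129 129 129 129 129 129 129 129 129 129]
 [130 129 130 146 213 209 208 209 208 208 209 194 146  75  73  73  83 117
  125 129 129 129 129 129 105  81  95 129 129 129 129]

[... 773 characters left out ...]

 [122 129 133 112 112 114 115 115 115 115 115 116 116 115 115 117 117 119
  152 209 206 207 207 207 208 208 210 110  80  69  80]
 [192 206 158 113 111 112 114 114 114 114 115 114 115 114 115 116 116 117
  117 119 149 207 205 203 192 133 111  80  64  65 107]
 [143 204 203 167 113 112 113 114 113 113 114 114 114 113 114 115 116 116
  116 118 117 116 148 126 108 111 116  90  80  77  64]
 [128 123 137 199 203 190 132 113 113 112 113 113 113 113 114 114 115 116
  116 117 117 116 117 112 110 111 115 128 119  87  86]]
[[205, 120], [205, 284], [454, 284], [454, 120]]
[[0.3589, 0.139, 0.034], [0.4417, 0.0218, 0.034], [0.6134, 0.168, 0.034], [0.5101, 0.2677, 0.034]] [0.48102886 0.14911445 0.034     ]
```

Run:
```python
from h import *
c=load("w1");sd=load("side0");sc=load("scene0")
g=sd["frame"].mean(2)[330:360,337:363];m=(g>180).astype(np.uint8)
n,l,st,cen=cv2.connectedComponentsWithStats(m);i=1+np.argmax(st[1:,4]);p=np.argwhere(l==i)[:,::-1].astype(np.float32)
r=cv2.minAreaRect(p);us=np.array(r[0])+[337,330];print("side",us,r[1:])
print("tri wrist/side",tri((c,(329,216.5)),(sd,us)))
print("plane79",plane(c,(329,216.5),.079))
P=np.array([plane(c,u,.034) for u in ((219,136),(438.5,136.5),(429,264),(227,264))])
print(P.round(4).tolist(),P.mean(0),np.linalg.norm(P-np.roll(P,1,0),axis=1))
for a,b in ((0,1),(3,2)): d=P[b]-P[a];print(np.degrees(np.arctan2(d[1],d[0])))
g=c["frame"].mean(2);print(g[200,225:236].astype(int),g[130:142,250].astype(int),g[130:142,420].astype(int),g[258:270,250].astype(int),g[258:270,400].astype(int))
```

```text
side [350.49655151 343.94137955] ((26.408464431762695, 7.889321327209473), 41.6335334777832)
tri wrist/side (array([0.47643366, 0.15284257, 0.08333073]), [np.float64(0.0007044510599725274), np.float64(0.0007044510599724875)])
plane79 [0.47783996 0.1515942  0.079     ]
[[0.3747, 0.1361, 0.034], [0.5099, 0.2506, 0.034], [0.5823, 0.1672, 0.034], [0.4453, 0.0505, 0.034]] [0.4780724 0.1510971 0.034    ] [0.11100102 0.17714541 0.11054406 0.17998877]
40.28212544703705
40.42677115727656
[109  97  93  84  66  45  52  76  89  95  95] [153 148 150 142 121  90  74  89  96  99 102  98] [146 146 145 147 139 123  96  86  95 102 108 109] [ 94  96  95  97 104 123 139 149 154 150 154 151] [ 92  95  95  96  98 106 123 140 147 149 149 152]
```

Fin top triangulates to 0.083 against the nominal 0.079, the tray centre is (0.478,0.1515) and the yaw is 40.35°. The tray corner spacings are 0.180 x 0.111, which matches. Descending to grip.

>>> {"name": "jog_arm", "arguments": {"plan": {"motion": [[0.001, 0.003, 0.045, 0, 0, 0], [0, 0, 0.045, 0, 0, 0], [0, 0, 0.045, 0, 0, 0], [0, 0, 0.03, 0, 0, 0], [0, 0, 0.015, 0, 0, 0], [0, 0, 0.01, 0, 0, 0], [0, 0, 0, 0, 0, 0]]}}}

```text
t: 2.3
tool_pos: [0.4776, 0.1518, 0.0405]
tcp_rot: [0.421, 0.907, -0.0, -0.001]
wrist_force: [-0.1, -0.0, 1.0]
grip_width: 0.0849
grip_force: 0.0
```

>>> {"name": "jog_arm", "arguments": {"plan": {"motion": [[0, 0, 0, 0, 0, 0], [0, 0, 0, 0, 0, 0], [0, 0, 0, 0, 0, 0], [0, 0, 0, 0, 0, 0], [0, 0, 0, 0, 0, 0], [0, 0, 0, 0, 0, 0]]}, "finger_gap": 0.005}}

```text
t: 2.9
tool_pos: [0.4784, 0.1518, 0.0417]
tcp_rot: [0.422, 0.907, 0.0, 0.0]
wrist_force: [-0.4, 1.5, 6.5]
grip_width: 0.0132
grip_force: 58.4
```

Grip is good. Before carrying, I'll let go for a moment and look at the stand with the free wrist camera, because the tray would block that view.

>>> {"name": "jog_arm", "arguments": {"plan": {"motion": [[0, 0, 0, 0, 0, 0], [0, 0, 0, 0, 0, 0], [0, 0, 0, 0, 0, 0], [0, 0, 0, 0, 0, 0], [0, 0, -0.03, 0, 0, 0], [0, 0, -0.045, 0, 0, 0], [0, 0, -0.045, 0, 0, 0], [0, 0, -0.045, 0, 0, 0], [0, 0, -0.045, 0, 0, 0]]}, "finger_gap": 0.085}}

```text
t: 3.8
tool_pos: [0.4775, 0.1515, 0.2532]
tcp_rot: [0.422, 0.907, -0.0, -0.0]
wrist_force: [0.6, 1.0, 0.1]
grip_width: 0.085
grip_force: 0.0
```

>>> {"name": "jog_arm", "arguments": {"plan": {"motion": [[-0.036, -0.0275, 0, 0, 0, 0], [-0.036, -0.0275, 0, 0, 0, 0], [-0.036, -0.0275, 0, 0, 0, 0], [-0.036, -0.0275, 0, 0, 0, 0], [-0.036, -0.0275, 0, 0, 0, 0], [-0.036, -0.0275, 0, 0, 0, 0], [-0.036, -0.0275, 0, 0, 0, 0], [-0.036, -0.0275, 0, 0, 0, 0], [-0.036, -0.0275, 0, 0, 0, 0], [-0.036, -0.0275, 0, 0, 0, 0]]}}}

```text
t: 4.8
tool_pos: [0.4992, -0.3028, 0.2512]
tcp_rot: [0.422, 0.907, 0.0, -0.0]
wrist_force: [0.4, -0.2, -0.7]
grip_width: 0.085
grip_force: 0.0
```

>>> {"name": "jog_arm", "arguments": {"plan": {"motion": [[0, 0, 0, 0, 0, 0.14], [0, 0, 0, 0, 0, 0.14], [0, 0, 0, 0, 0, 0.14], [0, 0, 0, 0, 0, 0.14], [0, 0, 0, 0, 0, 0.14], [0, 0, 0, 0, 0, 0], [0, 0, 0, 0, 0, 0]]}}}

```text
t: 5.5
tool_pos: [0.4995, -0.3008, 0.2512]
tcp_rot: [0.706, 0.709, -0.0, -0.0]
wrist_force: [0.5, 0.6, 0.2]
grip_width: 0.0851
grip_force: 0.0
```

Run:
```python
from h import *
from cell import env
c=env.capture("wrist");cv2.imwrite("pics/w2.png",c["frame"][:,:,::-1]);np.savez("w2.npz",**c)
print(R.from_quat(env.get_state()["tcp_rot"]).as_matrix().round(3))
```

```text
[[-0.004  1.    -0.   ]
 [ 1.     0.004  0.   ]
 [ 0.    -0.    -1.   ]]
```

View pics/w2.png

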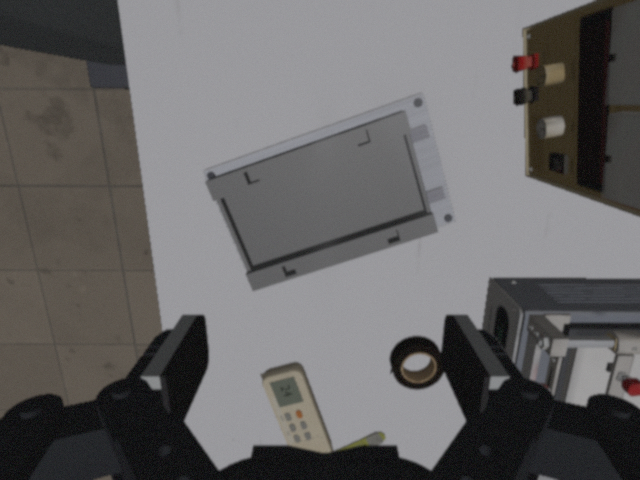

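The stand is at the image centre, plate corners (210,175), (418,98), (450,218), with its long axis turned about +16°. Sockets show as dark L marks near (250,178), (364,138), (290,271) and (394,237). I'll zoom for exact positions.

Run:
```python
from h import *
f=load("w2")["frame"][85:300,195:460,::-1]
g=cv2.convertScaleAbs(f,alpha=1.6,beta=-20)
cv2.imwrite("pics/w2c.png",cv2.resize(g[:200],None,fx=3,fy=3,interpolation=cv2.INTER_CUBIC)[:600])
```

```text
(no output)
```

View pics/w2c.png

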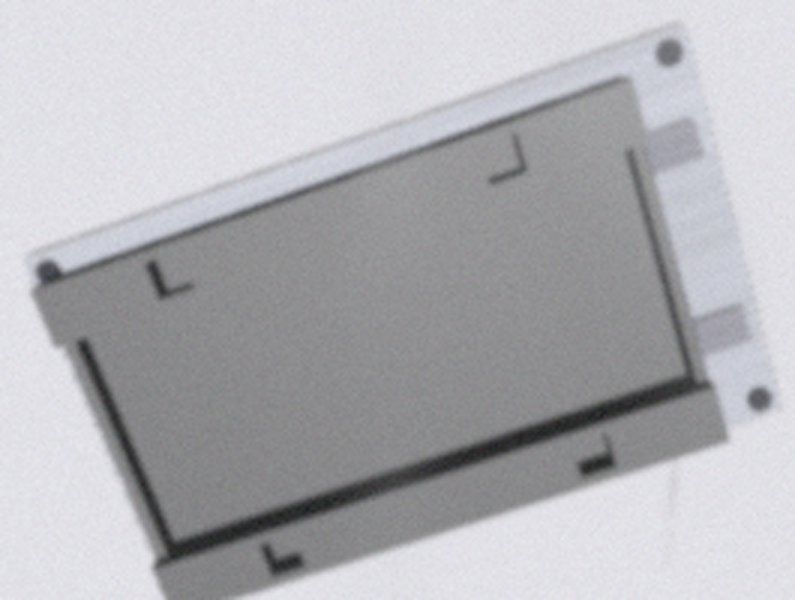

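Create st.py:
```python
from h import *
c=load("w2");sd=load("side0")
px=lambda p:(np.array(p)+.5)/3-.5+[195,85]
cr=[(161,299),(525,172),(273,574),(613,466)]
M=np.array([[-.0555,.0405],[.0555,.0405],[-.0555,-.0515],[.0555,-.0515]])
for z in (.038,.042,.046):
    P=np.array([plane(c,px(u),z)[:2] for u in cr])
    a,b=M-M.mean(0),P-P.mean(0)
    th=np.arctan2((a[:,0]*b[:,1]-a[:,1]*b[:,0]).sum(),(a*b).sum());Rm=np.array([[np.cos(th),-np.sin(th)],[np.sin(th),np.cos(th)]])
    t=P.mean(0)-Rm@M.mean(0);s=np.sqrt((b**2).sum()/(a**2).sum())
    print(z,"centre",t.round(4),"yaw",np.degrees(th).round(2),"scale",s.round(4),"res",((P-(M@Rm.T+t))*1e3).round(1).tolist())
    if z==.042: T,TH=t,th
hp=np.array([plane(c,px(u),.01)[:2] for u in ((668,52),(758,400),(48,272))]);print("holes",hp.round(4).tolist(),np.linalg.norm(hp[0]-hp[1]),np.linalg.norm(hp[0]-hp[2]))
pc=(hp[1]+hp[2])/2;print("plate",pc,np.degrees(np.arctan2(*(hp[0]-hp[2])[::-1])))
e=np.array([np.cos(TH),np.sin(TH)]);print("slide",(T-pc)@e,"across",(T-pc)@[-e[1],e[0]])
```

```bash
python3 st.py
```

Run:
```python
from h import *
sd=load("side0");from st import T,TH
for dx,dy in ((-.09,.055),(.09,.055),(.09,-.055),(-.09,-.055)):
    p=np.r_[T+[dx*np.cos(TH)-dy*np.sin(TH),dx*np.sin(TH)+dy*np.cos(TH)],.042,1];q=sd["mtx"]@(sd["world_to_cam"]@p)[:3];print((dx,dy),(q/q[2])[:2].round(1))
cv2.imwrite("pics/sidec.png",cv2.resize(sd["frame"][180:250,275:380,::-1],None,fx=7,fy=7,interpolation=cv2.INTER_CUBIC))
```

```text
0.038 centre [ 0.4976 -0.308 ] yaw 19.22 scale 1.0015 res [[-0.1, 0.1], [-0.0, 0.3], [0.2, -0.1], [-0.0, -0.3]]
0.042 centre [ 0.4976 -0.307 ] yaw 19.22 scale 0.9902 res [[0.7, -0.2], [-0.4, -0.4], [0.6, 0.6], [-0.8, -0.0]]
0.046 centre [ 0.4976 -0.3059] yaw 19.22 scale 0.979 res [[1.4, -0.5], [-0.8, -1.1], [1.0, 1.3], [-1.6, 0.3]]
holes [[0.5807, -0.2186], [0.6178, -0.3252], [0.3916, -0.2849]] 0.11287971000788177 0.20037726343617523
plate [ 0.504707   -0.30506821] 19.30798393929332
slide -0.007303572596637067 across 0.0005421729506457888
0.038 centre [ 0.4976 -0.308 ] yaw 19.22 scale 1.0015 res [[-0.1, 0.1], [-0.0, 0.3], [0.2, -0.1], [-0.0, -0.3]]
0.042 centre [ 0.4976 -0.307 ] yaw 19.22 scale 0.9902 res [[0.7, -0.2], [-0.4, -0.4], [0.6, 0.6], [-0.8, -0.0]]
0.046 centre [ 0.4976 -0.3059] yaw 19.22 scale 0.979 res [[1.4, -0.5], [-0.8, -1.1], [1.0, 1.3], [-1.6, 0.3]]
holes [[0.5807, -0.2186], [0.6178, -0.3252], [0.3916, -0.2849]] 0.11287971000788177 0.20037726343617523
plate [ 0.504707   -0.30506821] 19.30798393929332
slide -0.007303572596637067 across 0.0005421729506457888
(-0.09, 0.055) [367.6 212.7]
(0.09, 0.055) [304.7 228.8]
(0.09, -0.055) [291.5 203.7]
(-0.09, -0.055) [351.3 189.4]
```

View pics/sidec.png

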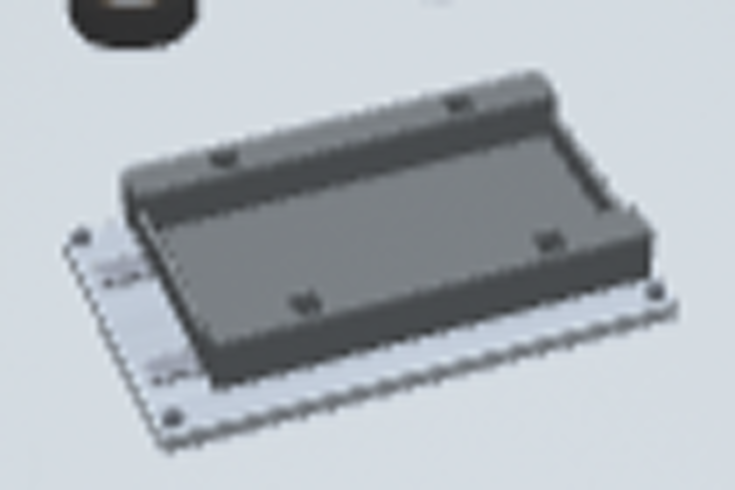

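The crop and side view agree on the stand. The lower-tray rail corners seen at (368,213), (305,230), (293,204) and (353,191) lie within 1–2 px of the wrist-based prediction at z 0.042. Lower tray centre is (0.4976,-0.307), yaw 19.2°, slide about -7 mm. Going back to grip the tray.

>>> {"name": "jog_arm", "arguments": {"plan": {"motion": [[0.0453, -0.002, 0, 0, 0, 0], [0.0453, -0.002, 0, 0, 0, 0], [0.0453, -0.002, 0, 0, 0, 0], [0.0453, -0.002, 0, 0, 0, 0], [0.0453, -0.002, 0, 0, 0, 0], [0.0453, -0.002, 0, 0, 0, 0], [0.0453, -0.002, 0, 0, 0, 0], [0.0453, -0.002, 0, 0, 0, 0], [0.0453, -0.002, 0, 0, 0, 0], [0.0453, -0.002, 0, 0, 0, 0]]}}}

```text
t: 6.55
tool_pos: [0.4792, 0.154, 0.2515]
tcp_rot: [0.706, 0.708, 0.0, 0.0]
wrist_force: [1.4, -0.5, 0.2]
grip_width: 0.0852
grip_force: 0.0
```

>>> {"name": "jog_arm", "arguments": {"plan": {"motion": [[0, 0, 0, 0, 0, -0.14], [0, 0, 0, 0, 0, -0.14], [0, 0, 0, 0, 0, -0.14], [0, 0, 0, 0, 0, -0.14], [0, 0, 0, 0, 0, -0.14], [0, 0, 0.02, 0, 0, 0], [0, 0, 0, 0, 0, 0], [0, 0, 0, 0, 0, 0]]}}}

```text
t: 7.35
tool_pos: [0.4795, 0.1521, 0.2314]
tcp_rot: [0.421, 0.907, -0.0, -0.0]
wrist_force: [-0.6, 0.9, 0.1]
grip_width: 0.0849
grip_force: 0.0
```

Run:
```python
from h import *
from cell import env
s=env.get_state();Rm=R.from_quat(s["tcp_rot"]).as_matrix();print((Rm.T@(np.r_[.478,.1515,.041]-s["tool_pos"])).round(4),np.degrees(np.arctan2(Rm[1,1],Rm[0,1])))
c=env.capture("wrist");np.savez("w3.npz",**c)
```

```text
[ 0.0004 -0.0014  0.1904] 40.16780296926994
```

>>> {"name": "jog_arm", "arguments": {"plan": {"motion": [[0.0005, -0.0015, 0.045, 0, 0, 0], [0, 0, 0.045, 0, 0, 0], [0, 0, 0.045, 0, 0, 0], [0, 0, 0.03, 0, 0, 0], [0, 0, 0.015, 0, 0, 0], [0, 0, 0.01, 0, 0, 0], [0, 0, 0, 0, 0, 0]]}}}

```text
t: 8.1
tool_pos: [0.4782, 0.1515, 0.0409]
tcp_rot: [0.422, 0.907, -0.0, -0.0]
wrist_force: [0.3, -0.2, 1.3]
grip_width: 0.0852
grip_force: 0.0
```

>>> {"name": "jog_arm", "arguments": {"plan": {"motion": [[0, 0, 0, 0, 0, 0], [0, 0, 0, 0, 0, 0], [0, 0, 0, 0, 0, 0], [0, 0, 0, 0, 0, 0], [0, 0, 0, 0, 0, 0], [0, 0, 0, 0, 0, 0]]}, "finger_gap": 0.005}}

```text
t: 8.7
tool_pos: [0.4782, 0.1514, 0.0417]
tcp_rot: [0.422, 0.907, 0.0, 0.0]
wrist_force: [-1.7, -2.9, 9.0]
grip_width: 0.0136
grip_force: 58.2
```

>>> {"name": "jog_arm", "arguments": {"plan": {"motion": [[0, 0, -0.02, 0, 0, 0], [0, 0, -0.03, 0, 0, 0], [0, 0, -0.03, 0, 0, 0], [0, 0, -0.04, 0, 0, 0], [0, 0, -0.03, 0, 0, 0], [0, 0, 0, 0, 0, 0], [0, 0, 0, 0, 0, 0]]}}}

```text
t: 9.4
tool_pos: [0.478, 0.1515, 0.1912]
tcp_rot: [0.422, 0.907, 0.0, 0.0]
wrist_force: [-1.3, 0.6, -3.8]
grip_width: 0.0133
grip_force: 59.2
```

Run:
```python
from h import *
from cell import env
s=env.get_state();Rm=R.from_quat(s["tcp_rot"]).as_matrix()
print((Rm.T@(np.r_[.4976,-.307,.2]-s["tool_pos"])).round(4),np.degrees(np.arctan2(Rm[1,1],Rm[0,1])))
print(s["joint_positions"].round(2) if hasattr(s["joint_positions"],"round") else s["joint_positions"])
```

```text
[-0.3633 -0.2804 -0.0088] 40.107728368267416
[ 0.19  0.37  1.7   0.    1.07 -0.51]
```

>>> {"name": "jog_arm", "arguments": {"plan": {"motion": [[-0.015, -0.012, 0, 0, 0, 0], [-0.0333, -0.0256, 0, 0, 0, 0], [-0.0333, -0.0256, 0, 0, 0, 0], [-0.0333, -0.0256, 0, 0, 0, 0], [-0.0333, -0.0256, 0, 0, 0, 0], [-0.0333, -0.0256, 0, 0, 0, 0], [-0.0333, -0.0256, 0, 0, 0, 0], [-0.0333, -0.0256, 0, 0, 0, 0], [-0.0333, -0.0256, 0, 0, 0, 0], [-0.0333, -0.0256, 0, 0, 0, 0], [-0.0333, -0.0256, 0, 0, 0, 0], [-0.015, -0.012, 0, 0, 0, 0]]}}}

```text
t: 10.6
tool_pos: [0.4971, -0.3094, 0.1892]
tcp_rot: [0.423, 0.906, -0.0, -0.001]
wrist_force: [0.4, 0.1, -3.9]
grip_width: 0.0136
grip_force: 59.3
```

>>> {"name": "jog_arm", "arguments": {"plan": {"motion": [[0, 0, 0, 0, 0, 0.091], [0, 0, 0, 0, 0, 0.091], [0, 0, 0, 0, 0, 0.091], [0, 0, 0.02, 0, 0, 0.091], [0, 0, 0.03, 0, 0, 0], [0, 0, 0.02, 0, 0, 0], [0, 0, 0, 0, 0, 0], [0, 0, 0, 0, 0, 0]]}}}

```text
t: 11.4
tool_pos: [0.4975, -0.3059, 0.1207]
tcp_rot: [0.579, 0.815, 0.0, -0.001]
wrist_force: [0.9, -0.4, -3.5]
grip_width: 0.0135
grip_force: 59.3
```

Create off.py:
```python
from h import *
from cell import env
s=env.get_state();Rm=R.from_quat(s["tcp_rot"]).as_matrix()
print("to target in tool axes (z: tray resting on rails)",(Rm.T@(np.r_[.4976,-.307,.083]-s["tool_pos"])).round(4),"yaw",np.degrees(np.arctan2(Rm[1,1],Rm[0,1])).round(2),"F tool",(Rm.T@s["wrist_force"]).round(1),"M",(Rm.T@s["torque"]).round(2))
```

```bash
python3 off.py
```

Run:
```python
from h import *
from cell import env
for n in ("side","scene","wrist"):
    c=env.capture(n);np.savez(n+"4.npz",**c)
    if n=="side":cv2.imwrite("pics/side4.png",cv2.resize(c["frame"][130:260,250:420,::-1],None,fx=4,fy=4,interpolation=cv2.INTER_CUBIC))
```

```text
to target in tool axes (z: tray resting on rails) [-0.0011 -0.0002  0.0377] yaw 19.26 F tool [-0.7  0.7  3.5] M [ 0.06 -0.06 -0.01]
```

View pics/side4.png

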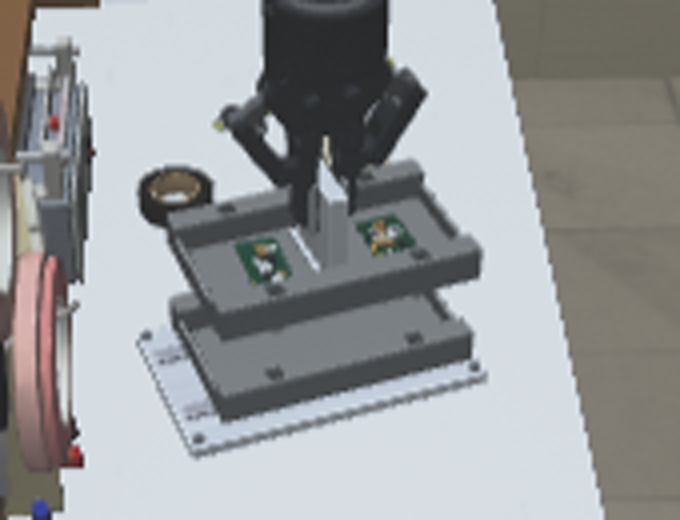

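The tray hangs level over the lower tray with both boards in place and the tape untouched. Descending gently to feel contact.

>>> {"name": "jog_arm", "arguments": {"plan": {"motion": [[-0.001, 0, 0.015, 0, 0, 0], [0, 0, 0.01, 0, 0, 0], [0, 0, 0.006, 0, 0, 0], [0, 0, 0.002, 0, 0, 0], [0, 0, 0, 0, 0, 0], [0, 0, 0, 0, 0, 0]]}}}

```text
t: 12.15
tool_pos: [0.4984, -0.3076, 0.0887]
tcp_rot: [0.579, 0.815, -0.0, 0.0]
wrist_force: [0.7, 0.1, -3.9]
grip_width: 0.0133
grip_force: 59.3
```

```bash
python3 off.py
```

```text
to target in tool axes (z: tray resting on rails) [ 0.0008 -0.0005  0.0057] yaw 19.25 F tool [-0.1  0.7  3.9] M [ 0.02 -0.08 -0.02]
```

>>> {"name": "jog_arm", "arguments": {"plan": {"motion": [[0, 0, 0.001, 0, 0, 0], [0, 0, 0.001, 0, 0, 0], [0, 0, 0.001, 0, 0, 0], [0, 0, 0.001, 0, 0, 0], [0, 0, 0, 0, 0, 0]]}}}

```text
t: 12.65
tool_pos: [0.4981, -0.3074, 0.0841]
tcp_rot: [0.579, 0.815, 0.0, -0.0]
wrist_force: [-0.7, -1.0, -3.7]
grip_width: 0.0131
grip_force: 59.3
```

```bash
python3 off.py
```

```text
to target in tool axes (z: tray resting on rails) [ 0.0005 -0.0003  0.0011] yaw 19.25 F tool [-0.7 -1.   3.7] M [-0.02  0.04  0.  ]
```

>>> {"name": "jog_arm", "arguments": {"plan": {"motion": [[0, 0, 0.001, 0, 0, 0], [0, 0, 0.001, 0, 0, 0], [0, 0, 0, 0, 0, 0]]}}}

```text
t: 12.95
tool_pos: [0.4981, -0.3074, 0.0821]
tcp_rot: [0.579, 0.815, 0.0, -0.0]
wrist_force: [-0.3, -0.2, -2.8]
grip_width: 0.0135
grip_force: 59.3
```

```bash
python3 off.py
```

```text
to target in tool axes (z: tray resting on rails) [ 0.0005 -0.0004 -0.0009] yaw 19.25 F tool [-0.1 -0.4  2.8] M [ 0.03 -0.   -0.  ]
```

>>> {"name": "jog_arm", "arguments": {"plan": {"motion": [[0, 0, 0.001, 0, 0, 0], [0, 0, 0, 0, 0, 0]]}}}

```text
t: 13.15
tool_pos: [0.4981, -0.3074, 0.0812]
tcp_rot: [0.579, 0.815, 0.0, -0.0]
wrist_force: [0.3, -0.4, -3.5]
grip_width: 0.0134
grip_force: 59.3
```

```bash
python3 off.py
```

```text
to target in tool axes (z: tray resting on rails) [ 0.0005 -0.0004 -0.0018] yaw 19.25 F tool [-0.4  0.1  3.5] M [0.04 0.05 0.  ]
```

>>> {"name": "jog_arm", "arguments": {"plan": {"motion": [[0, 0, 0.001, 0, 0, 0], [0, 0, 0.001, 0, 0, 0], [0, 0, 0, 0, 0, 0]]}}}

```text
t: 13.45
tool_pos: [0.4981, -0.3074, 0.0791]
tcp_rot: [0.579, 0.815, -0.0, -0.0]
wrist_force: [0.7, -0.0, -3.6]
grip_width: 0.0137
grip_force: 59.3
```

```bash
python3 off.py
```

```text
to target in tool axes (z: tray resting on rails) [ 0.0005 -0.0004 -0.0039] yaw 19.25 F tool [-0.2  0.6  3.6] M [ 0.04 -0.02  0.04]
```

>>> {"name": "jog_arm", "arguments": {"plan": {"motion": [[0, 0, 0.001, 0, 0, 0], [0, 0, 0, 0, 0, 0]]}}}

```text
t: 13.65
tool_pos: [0.4981, -0.3074, 0.0782]
tcp_rot: [0.579, 0.815, -0.0, -0.0]
wrist_force: [0.1, 1.1, -3.1]
grip_width: 0.0133
grip_force: 59.3
```

```bash
python3 off.py
```

```text
to target in tool axes (z: tray resting on rails) [ 0.0005 -0.0004 -0.0048] yaw 19.25 F tool [1.  0.4 3.1] M [-0.01 -0.01 -0.03]
```

The pins are dropping in freely, so I'll continue to the seat.

>>> {"name": "jog_arm", "arguments": {"plan": {"motion": [[0, 0, 0.001, 0, 0, 0], [0, 0, 0.001, 0, 0, 0], [0, 0, 0.001, 0, 0, 0], [0, 0, 0, 0, 0, 0]]}}}

```text
t: 14.05
tool_pos: [0.4981, -0.3074, 0.0751]
tcp_rot: [0.579, 0.815, 0.0, -0.0]
wrist_force: [-1.2, -0.3, -3.6]
grip_width: 0.0133
grip_force: 59.3
```

```bash
python3 off.py
```

```text
to target in tool axes (z: tray resting on rails) [ 0.0005 -0.0003 -0.0079] yaw 19.25 F tool [ 0.1 -1.2  3.6] M [-0.    0.04 -0.04]
```

>>> {"name": "jog_arm", "arguments": {"plan": {"motion": [[0, 0, 0.001, 0, 0, 0], [0, 0, 0, 0, 0, 0]]}}}

```text
t: 14.25
tool_pos: [0.4981, -0.3074, 0.0742]
tcp_rot: [0.579, 0.815, -0.0, -0.0]
wrist_force: [0.9, 0.3, -3.5]
grip_width: 0.0134
grip_force: 59.3
```

```bash
python3 off.py
```

```text
to target in tool axes (z: tray resting on rails) [ 0.0006 -0.0004 -0.0088] yaw 19.25 F tool [0.  1.  3.5] M [-0.06  0.01 -0.04]
```

>>> {"name": "jog_arm", "arguments": {"plan": {"motion": [[0, 0, 0.001, 0, 0, 0], [0, 0, 0, 0, 0, 0]]}}}

```text
t: 14.45
tool_pos: [0.4982, -0.3074, 0.0738]
tcp_rot: [0.579, 0.815, -0.0, 0.0]
wrist_force: [-2.8, 1.9, 6.9]
grip_width: 0.0135
grip_force: 60.5
```

```bash
python3 off.py
```

```text
to target in tool axes (z: tray resting on rails) [ 0.0006 -0.0005 -0.0092] yaw 19.26 F tool [ 2.7 -2.  -6.9] M [ 0.29  0.4  -0.02]
```

Firm contact at the seat height, 10.4 N down. Holding briefly to square the tray, then releasing and backing off straight up.

>>> {"name": "jog_arm", "arguments": {"plan": {"motion": [[0, 0, 0.0002, 0, 0, 0], [0, 0, 0, 0, 0, 0], [0, 0, 0, 0, 0, 0], [0, 0, 0, 0, 0, 0]]}}}

```text
t: 14.85
tool_pos: [0.4982, -0.3075, 0.0738]
tcp_rot: [0.579, 0.815, -0.0, 0.0]
wrist_force: [-2.7, 3.0, 9.9]
grip_width: 0.0138
grip_force: 61.4
```

```bash
python3 off.py
```

```text
to target in tool axes (z: tray resting on rails) [ 0.0006 -0.0004 -0.0092] yaw 19.26 F tool [ 3.7 -1.6 -9.9] M [ 0.37  0.55 -0.02]
```

>>> {"name": "jog_arm", "arguments": {"plan": {"motion": [[0, 0, 0, 0, 0, 0], [0, 0, 0, 0, 0, 0], [0, 0, 0, 0, 0, 0], [0, 0, 0, 0, 0, 0], [0, 0, 0, 0, 0, 0], [0, 0, 0, 0, 0, 0]]}, "finger_gap": 0.085}}

```text
t: 15.45
tool_pos: [0.4982, -0.3074, 0.073]
tcp_rot: [0.579, 0.815, -0.0, -0.0]
wrist_force: [0.2, 0.3, -0.3]
grip_width: 0.0853
grip_force: 0.0
```

>>> {"name": "jog_arm", "arguments": {"plan": {"motion": [[0, 0, -0.01, 0, 0, 0], [0, 0, -0.03, 0, 0, 0], [0, 0, -0.04, 0, 0, 0], [0, 0, -0.04, 0, 0, 0], [0, 0, -0.04, 0, 0, 0], [0, 0, -0.02, 0, 0, 0], [0, 0, 0, 0, 0, 0], [0, 0, 0, 0, 0, 0]]}}}

```text
t: 16.25
tool_pos: [0.4981, -0.3074, 0.2536]
tcp_rot: [0.579, 0.815, -0.0, 0.0]
wrist_force: [0.6, -0.5, -1.5]
grip_width: 0.0846
grip_force: 0.0
```

Run:
```python
from h import *
from cell import env
a=env.capture("wrist");np.savez("w5.npz",**a);b=env.capture("side")
A=a["frame"][:,:,::-1][60:340,170:480];B=cv2.resize(b["frame"][160:260,260:400,::-1],None,fx=3.1,fy=2.8,interpolation=cv2.INTER_CUBIC)
B=cv2.resize(b["frame"][170:245,270:385,::-1],(430,280),interpolation=cv2.INTER_CUBIC)
cv2.imwrite("pics/fin.png",np.hstack([A,B]))
```

```text
(no output)
```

View pics/fin.png

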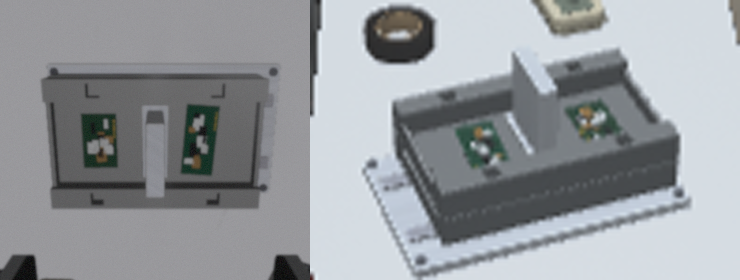

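The final pictures show the tray flush on the lower tray with no visible gap, squarely aligned. Both boards lie on the floor beside the fin, the tape roll is where it was, and the fingers are clear. Handing in.

```bash
python3 -c "
from cell import env
print(env.finish_job())"
```

```text
the job is handed in; nothing more can be done
None
```

The tray is stacked on the stand's lower tray: it stopped at full-home height, looks flush and square in the last pictures with both boards in it, and the job is handed in, though no verdict came back.

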